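Present the dry counting chamber to the label scanner

TASK

Two thick glass counting chambers lie on the steel draining rack: the freshly rinsed one is still face down to drain, the dry one has been turned label up (look towards a chamber's frosted end: if its corner notch is on the right it lies label up, if on the left it is face down). Log in the dry one: lift it by its long edges with the fingers clear of the frosted end, and finish while still holding it level and label up in front of the hands-free scanner, its frosted end pointing to the scanner's stem and the frosted label at the reading point, about 10 cm over the middle of the ribbed rubber pad on the scanner's foot. Do not knock the scanner, and leave the face-down chamber and everything else where they are.

Things in the scene. Friction and masses are not known exactly. Their poses are not given: they have to be found in the camera images.
- chamber_a_center (a point): Centre of one of two alike clear glass chambers, 76 mm long (x), 35 wide (y), 5 thick (z), 33 g, lying level across the rack's rails; centre 50.5 mm above the bench. x axis points to the frosted end, z axis out of the label face (z up = label up, z down = face down). A 7 x 7 mm corner notch is cut at x = +38, y = -17.5 mm: on the right when looking towards the frosted end, label up.
- chamber_b_center (a point): The same point and axes of the other chamber, alike in every way. On each label face an H-shaped trench crosses the middle, and a white frosted label field covers the last 20 mm of the frosted end (x = 18 to 38 mm), seen through the glass from behind too. Which chamber lies at which place on the rack varies; each is up to 0.12 rad off square to the rails.
- chamber_a_label (a point): Centre of the frosted label field of chamber_a, on the label face: 28 mm from the chamber's centre towards the frosted end and 2.5 mm out of the label face. Axes as the chamber's.
- rack: Fixed steel draining rack, any yaw; origin on the bench under its middle. Two rails, 6 mm thick, 244 mm long, run along its y at x = +30 and -30 mm, tops 48 mm above the bench; end frames at y = +-119 mm. Drip tray below, 100 x 270 mm, 12 mm high, 2 mm floor. Chambers lie across the rails near y = +55 and -55 mm; beside their middles, between the rails, fingers can go 30 mm below them.
- scanner: Fixed hands-free scanner on a stand; origin on the bench under the middle of its grey foot, 170 (x) x 110 (y) x 12 mm. A ribbed rubber pad, 76 x 90 mm, is centred on it at x = -35 mm. The stem at x = +60 to +78 mm carries a grey head, 62 x 66 x 52 mm, centred at x = +72, z = 205 mm; its window looks 47 deg down towards -x. The space in front (-x) is free.
- read_point (a point): The scanner's reading point: over the middle of the rubber pad, 100 mm above the bench, at x = -35, y = 0 mm in the scanner's frame. Axes as the scanner's: its x axis points back to the stem.
- wash_bottle: Loose white squeeze bottle with a blue spout, 64 mm wide, 165 mm high; origin at its underside. To be left alone.
- stain_bottle: Loose amber bottle, 54 mm wide, 110 mm high; origin at its underside. To be left alone.
- tally: Loose round steel hand counter, 44 mm wide, 27 mm high; origin at its underside. To be left alone.
- cover_box: Loose box of cover glasses, 52 mm square, 26 mm high; origin at its underside. To be left alone.
There are look-alikes about, which are no part of the job. What is shaped like the part that bears chamber_a_center but blue or yellow is not meant.

How it is judged:
On the way:
1. the chamber that lies label up is lifted clear of the rack in the fingers, label up (height (world z) of chamber_a_center above 0.065 m and contact force between the fingers and chamber_a above 1 N and contact force between chamber_a and rack below 0.05 N and angle between chamber_a_center's own z axis and vertical below 0.6 rad), for 0.2 s.
At the end, for the whole second after the job is handed in: Label-up chamber held still in the fingers off rack and scanner, level within 0.2 rad, label centre within 20 mm (level) of the reading point, 75-130 mm high, frosted end to the stem within 0.6 rad, gripped at most 12 mm past its middle towards that end; other chamber within 20 mm of its place (horizontal distance between chamber_a_label and read_point below 0.02 m and height (world z) of chamber_a_label between 0.075 and 0.13 m and angle between chamber_a_center's own z axis and vertical below 0.2 rad and x of chamber_a_center in the frame of read_point below -0.005 m and angle between the x axis of chamber_a_center and the x axis of read_point, either way round below 0.6 rad and contact force between the fingers and chamber_a above 1 N and x of the grasp point in the frame of chamber_a_center below 0.012 m and contact force between chamber_a and scanner below 0.05 N and contact force between chamber_a and rack below 0.05 N and linear speed of chamber_a below 0.02 m/s and distance of chamber_b_center from where it was at the start of the episode below 0.02 m and contact force between chamber_b and rack above 0.05 N); the arm keeps its last pose, push and grip.
It fails at once if the face-down chamber is disturbed (more than 20 mm) (distance of chamber_b_center from where it was at the start of the episode above 0.02 m).
It fails at once if a chamber falls off the rails (height (world z) of any of chamber_a_center, chamber_b_center below 0.035 m).
It fails at once if the scanner is knocked (more than 5 N) (contact force between scanner and anything else above 5 N).
It fails at once if a bystander is moved more than 30 mm (distance of any of wash_bottle, stain_bottle, tally, cover_box from where it was at the start of the episode above 0.03 m).
It also fails if it takes over 38 s, if anything falls off the work surface, if the arm or the gripper's body presses on something with over 40 N, if the wrist force passes 120 N, or if a joint passes its speed limit or range.

ROBOT

A 7-joint arm with a two-finger parallel gripper is mounted at the origin on the work surface. World frame = base frame: x ahead of the robot, y to its left, z up, the work surface at z = 0. Lengths are in m, angles in rad, forces in N, time in s.
With the tool pointing down it reaches from about 0.4 to 0.75 m from the base axis. Payload 19.5 kg.
Tool frame: the origin (TCP) lies between the finger pads; the fingertips stand 25 mm ahead of it and the grasp point (between the pads) lies 6 mm ahead of it; z points along the fingers, y is the line along which they close (so a half turn about z gives the same grasp; the last joint's range is limited). The gripper opens to 85 mm and grips with 20 to 120 N. Pads are 22 mm wide; open, the fingers measure 114 mm over their backs; the gripper's body (76 mm by 85 mm) begins 54 mm behind the grasp point. The pads swing forward as they close: fully open they stand 13 mm farther back than shut.
Start: joints at [-1.332, 0.707, -0.028, 1.485, 0.022, 0.951, -0.075], TCP at [0.159, 0.552, 0.256] pointing down, gripper open.
Joint ranges: [-2.71, 2.71], [-0.32, 2.16], [-1.57, 1.52], [0, 2.45], [-1.46, 4.6], [0, 2.02], [-2.83, 2.83]. Speed limits (rad/s): [1.89, 1.89, 2.57, 2.57, 3.01, 3.01, 3.01].

INTERFACE

Orientations are given as [roll, pitch, yaw] about the fixed x, y, z axes, in that order (R = Rz(yaw) Ry(pitch) Rx(roll)).
In Python, from rig import r gives the robot as it stands.
- The arm moves only by the shell command python3 -m creep 'ROWS'. ROWS is JSON, one flat list of numbers, 5 for each row, row after row: the shift along the world's x, y, z in cm, then the turn about the world's z in rad, then the opening in per cent of the stroke, from 0 (shut) to 100 (fully open). In form: [tx, ty, tz, spin, gripper, tx, ty, tz, spin, gripper, ...]. A call has 1 to 12 rows; each row shifts and turns the commanded pose from where the row before left it; what a row does not reach is not made up. A row lasts 1/8 s, in which the tool goes at most 62.5 mm and 10.7 degrees, less where a joint would pass 70% of its speed; a pose out of reach is approached as far as the arm can. A call with a gripper value outside its range is refused whole. The fingers move at their own pace and stop on an object; the grip force is fixed at half the most. Time passes only in rows, so rows that do not move let the fingers close. It gives the time, the measured TCP pose, the force, the opening and the grip force at its end, in the units of the state.
- r.sense(): the state, without advancing time (a new reading comes with each control period).
- r.snapshot(name): name is "side" or "top" or "wrist"; returns the picture (480x640x3 uint8, red, green, blue); there is no depth.
- r.calibration(name): a dict with "fx", "fy", "cx", "cy" (pixels), "R" (3x3) and "t" (3): a world point X has camera coordinates R X + t. Camera axes: x right, y down, z forward; pixel columns grow to the right and rows downward; lengths in m; the calibration is good to about 2 mm. The wrist camera is an equidistant fisheye: a pixel r from the principal point sees the ray r / f radians off the axis. A picture is of the moment at which its call begins: read the wrist's pose just before it. calibration takes no time and is no camera call; for the wrist camera it gives the pose at the moment of the call.
- r.hand_in(): hands the job in; it is judged then, once.
The state is a dict: "t": time; "joint_positions": joint angles; "qd": joint speeds; "effort": joint torques, N m; "position": TCP position; "ee_rot": TCP orientation; "contact_force": force on the tool from outside, world axes, zero at the start; "torque": the same for the moment, N m; "width": opening from 0.0 (shut) to 1.0 (fully open); "grasp_force": force on a finger pad.
Only numpy, scipy, OpenCV 4.12 (cv2) and the standard library are available. Lean on these libraries where they do the work, as an engineer would, in place of code of your own. Each camera call takes 0.05 s, during which the arm holds its last target. There are 200 camera calls.

## Working session

There is one attempt and no reset: what is moved stays moved. The work goes in short steps, Python scripts to look and compute and a shell command to move; the robot and the scene stay as the last step left them, time stands still between calls to the robot, and variables do not carry over. Pictures are saved under pics/ and viewed, at most 10 in all, crops included, and the job is handed in when it is done.

```bash
mkdir -p pics; python3 - <<'E'
from rig import r
import cv2,numpy as np
s=r.sense();print(s['t'],s['position'],s['ee_rot'],s['width'])
for n in("top","side"):
    im=r.snapshot(n);cv2.imwrite(f"pics/{n}0.png",im[:,:,::-1]);c=r.calibration(n);print(n,c)
E
```

```text
0.0 [0.15927772 0.55227281 0.25583474] [-3.14053924e+00  4.35093621e-05  2.86080615e+00] 1.0016652658064304
top {'fx': 436.1084852743387, 'fy': 436.1084852743387, 'cx': 316.7542948486121, 'cy': 232.86856320289593, 'R': array([[-0.00478681, -0.99998462,  0.00280236],
       [-0.99909498,  0.00466407, -0.04227841],
       [ 0.04226469, -0.0030022 , -0.99910194]]), 't': array([0.0319354 , 0.54949122, 1.01575469])}
side {'fx': 436.0210532658882, 'fy': 436.0210532658882, 'cx': 316.9353114814625, 'cy': 240.11966569098905, 'R': array([[ 0.7407493 , -0.67157392, -0.01670153],
       [-0.49165245, -0.52501792, -0.69471868],
       [ 0.45778635,  0.52282372, -0.71908762]]), 't': array([-0.42593228,  0.34592896,  0.74138028])}
```

View pics/top0.png

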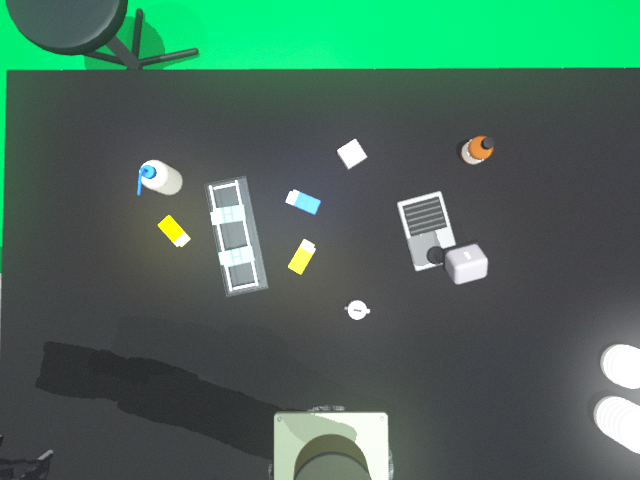

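View pics/side0.png

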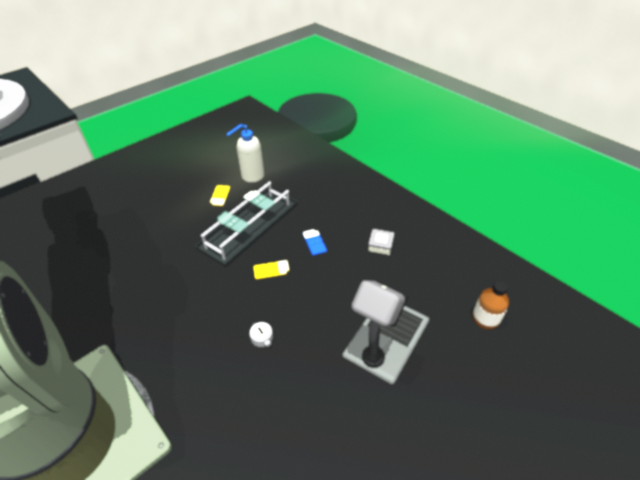

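The top view shows these candidates: clear chambers on the rack at (228,214) and (237,257), and coloured decoys, blue (303,202) and yellow (174,231) and (302,257). The scanner foot is near (427,231), with its pad at (425,214) and its head at (467,263). Next is a close crop of the rack.

```bash
cat > h.py <<'E'
import numpy as np
from rig import r
def ray(n,u,v,z):
    c=r.calibration(n);R=np.array(c['R']);t=np.array(c['t'])
    x=(u-c['cx'])/c['fx'];y=(v-c['cy'])/c['fy']
    if n=="wrist":
        q=np.hypot(x,y);d=np.array([x/q*np.sin(q),y/q*np.sin(q),np.cos(q)])
    else:d=np.array([x,y,1.])
    o=-R.T@t;d=R.T@d
    return o+d*(z-o[2])/d[2]
E
python3 - <<'E'
import cv2,numpy as np
from h import *
im=cv2.imread("pics/top0.png")
a=cv2.resize(im[170:300,195:275],None,fx=4.6,fy=4.6,interpolation=cv2.INTER_CUBIC)
b=cv2.resize(im[180:290,390:495],None,fx=4,fy=4,interpolation=cv2.INTER_CUBIC)
o=np.zeros((600,800,3),np.uint8);o[:a.shape[0],:a.shape[1]]=a;o[:b.shape[0],375:375+b.shape[1]]=b
cv2.imwrite("pics/crop.png",o)
for n,u,v,z in[("A",228,214,.05),("B",237,257,.05),("trayTL",206,184,.012),("trayTR",246,177,.012),("trayBL",226,296,.012),("trayBR",268,287,.012),("footTL",398,203,.012),("footTR",440,192,.012),("footBL",415,270,.012)]:print(n,ray("top",u,v,z).round(3))
E
```

```text
A [0.592 0.231 0.05 ]
B [0.494 0.21  0.05 ]
trayTL [0.666 0.291 0.012]
trayTR [0.683 0.196 0.012]
trayBL [0.403 0.242 0.012]
trayBR [0.423 0.144 0.012]
footTL [ 0.619 -0.163  0.012]
footTR [ 0.645 -0.263  0.012]
footBL [ 0.461 -0.201  0.012]
```

View pics/crop.png

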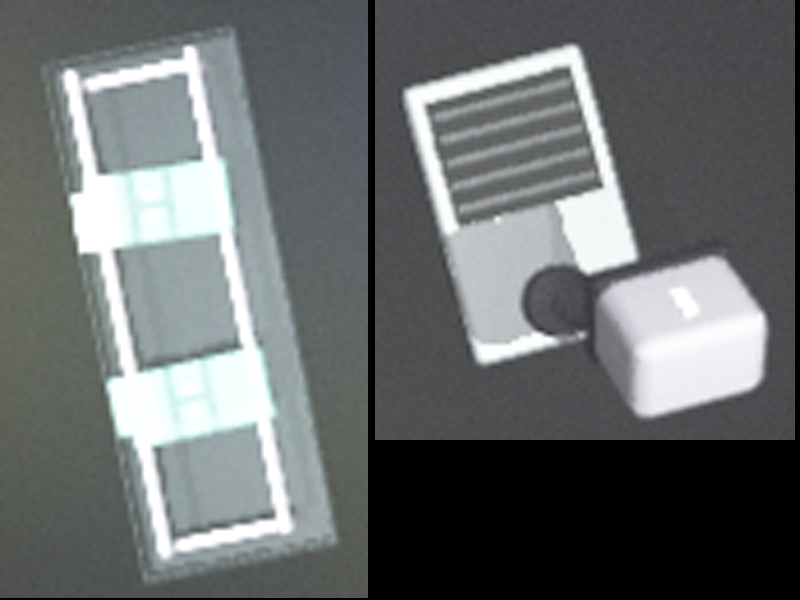

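The crop shows both frosted ends at the left (world +y). The upper chamber (top view 228,214) has its notch at the top-left, which is the right-hand side looking towards the frosted end, so it lies label up and is the target. The lower one (237,257) has its notch at the bottom-left, so it is face down. I'll move above the target and confirm with the wrist camera.

```bash
python3 -m creep '[3.6,-2.7,0,-0.1,100,3.6,-2.7,0,-0.1,100,3.6,-2.7,0,-0.1,100,3.6,-2.7,0,-0.1,100,3.6,-2.7,0,-0.1,100,3.6,-2.7,0,-0.1,100,3.6,-2.7,0,-0.1,100,3.6,-2.7,0,-0.1,100,3.6,-2.7,0,-0.1,100,3.6,-2.7,0,-0.1,100,3.6,-2.7,0,-0.1,65,3.6,-2.7,0,-0.06,65]'
python3 -m creep '[0,0,0,0,65,0,0,0,0,65,0,0,0,0,65]'
python3 - <<'E'
from h import *
import cv2
s=r.sense();print(s['t'],s['position'],s['ee_rot'],s['width'],s['joint_positions'])
cv2.imwrite("pics/w1.png",r.snapshot("wrist")[:,:,::-1])
E
```

```text
t: 1.6
position: [0.5923, 0.2275, 0.256]
ee_rot: [-3.141, 0.0, 1.698]
contact_force: [0.2, 0.1, 0.3]
width: 0.654
grasp_force: 0.0
t: 1.98
position: [0.5907, 0.2294, 0.2563]
ee_rot: [-3.141, -0.001, 1.702]
contact_force: [0.3, 0.3, 0.2]
width: 0.649
grasp_force: 0.0
1.975 [0.59068635 0.22944575 0.25632663] [-3.14121699e+00 -5.33737199e-04  1.70244069e+00] 0.6489020058930783 [-0.52189473  0.81810383  0.23637992  1.24852938 -0.19396032  1.09701849
 -0.13762033]
```

View pics/w1.png

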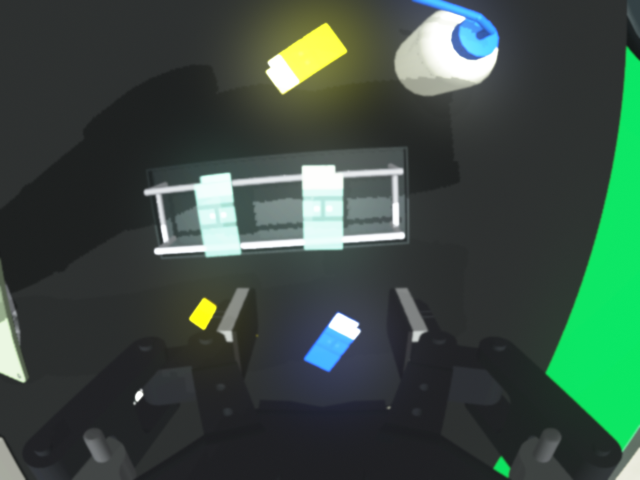

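The wrist view shows the rack, with the target chamber at (323,207) and the other at (218,214). Their frosted ends are at the top. I'll crop this to check the notches.

```bash
python3 - <<'E'
import cv2,numpy as np
im=cv2.imread("pics/w1.png")
cv2.imwrite("pics/w1c.png",cv2.resize(im[155:265,190:350],None,fx=5,fy=5,interpolation=cv2.INTER_CUBIC))
E
```

```text
(no output)
```

View pics/w1c.png

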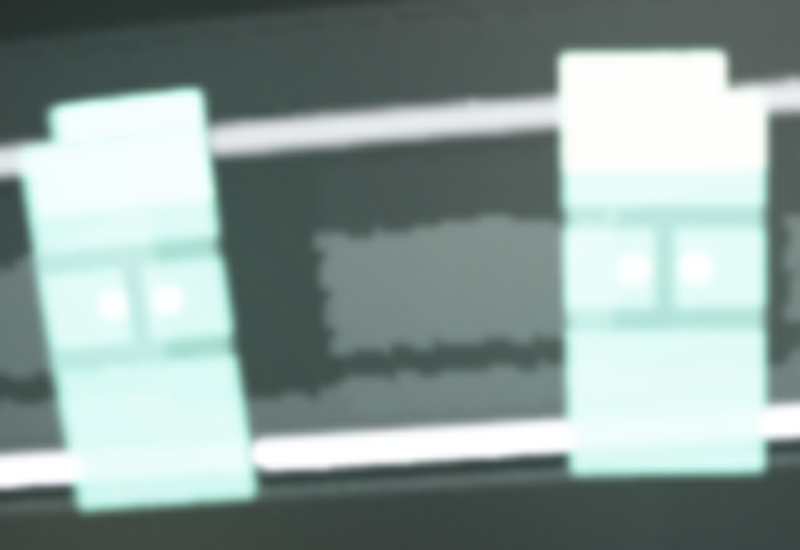

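The notch on the right chamber is at its top right, so it is label up and is the target. The left chamber's notch is at its top left, so it is face down. Now I'll compute the grasp and the scanner geometry.

```bash
python3 - <<'E'
from h import *
import cv2
f=lambda a,b:ray("wrist",190+(a+.5)/5-.5,155+(b+.5)/5-.5,.053)
tl,bl,br,rn,tm,H=[f(*p) for p in[(560,50),(570,474),(766,472),(767,95),(640,50),(664,268)]]
print("len",np.linalg.norm(tl-bl),"wid",np.linalg.norm(bl-br))
d=tl-bl; print("yawL",np.arctan2(d[1],d[0]),"yawR",np.arctan2(*(rn-br)[1::-1]))
e=d/np.linalg.norm(d);w=(br-bl);c=bl+d/2+w/2;print("centre",c,"H",H)
# scanner foot, top view
im=cv2.imread("pics/top0.png")
q={}
for k,(a,b) in dict(TL=(404,92),TR=(577,45),BL=(482,362),BR=(637,258)).items():
    q[k]=ray("top",390+(a-375+.5)/4-.5,180+(b+.5)/4-.5,.012);print(k,q[k].round(4))
for k,(a,b) in dict(pTL=(427,106),pTR=(570,66),pBL=(460,222),pBR=(604,186)).items():
    q[k]=ray("top",390+(a-375+.5)/4-.5,180+(b+.5)/4-.5,.014);print(k,q[k].round(4))
p=sum(q[k] for k in("pTL","pTR","pBL","pBR"))/4
x=q["BL"]-q["TL"];y=q["TL"]-q["TR"];z=q["pBL"]+q["pBR"]-q["pTL"]-q["pTR"]
print("pad",p,"yaw",np.arctan2(x[1],x[0])%6.283,np.arctan2(-y[0],y[1]),np.arctan2(z[1],z[0])%6.283)
E
```

```text
len 0.07755544568711305 wid 0.03595538903407394
yawL 1.7126016252878353 yawR 1.713619450390359
centre [0.59262313 0.23152552 0.053     ] H [0.59232754 0.23115726 0.053     ]
TL [ 0.6203 -0.1603  0.012 ]
TR [ 0.6477 -0.2631  0.012 ]
BL [ 0.461  -0.2041  0.012 ]
BR [ 0.5216 -0.2963  0.012 ]
pTL [ 0.6117 -0.1734  0.014 ]
pTR [ 0.635  -0.2581  0.014 ]
pBL [ 0.5432 -0.1919  0.014 ]
pBR [ 0.564 -0.277  0.014]
pad [ 0.58846808 -0.22510798  0.014     ] yaw 3.409802409585872 0.26108181047463996 3.403021512261213
```

```bash
python3 -m creep '[0.2,-0.1,-3,0.01,65,0,0,-3,0,65,0,0,-3,0,65,0,0,-3,0,65,0,0,-3,0,65,0,0,-2.5,0,65,0,0,-1.5,0,65,0,0,-1.1,0,65,0,0,0,0,65,0,0,0,0,65]'
```

```text
t: 3.28
position: [0.5937, 0.2276, 0.056]
ee_rot: [3.141, -0.0, 1.711]
contact_force: [-0.5, 0.2, 0.1]
width: 0.655
grasp_force: 0.0
```

```bash
python3 -m creep '[-0.1,0,0,0,55,0,0,0,0,45,0,0,0,0,35,0,0,0,0,30,0,0,0,0,30,0,0,0,0,30,0,0,0,0,30]' ; python3 -m creep '[0,0,1,0,30,0,0,1,0,30,0,0,1.5,0,30,0,0,2,0,30,0,0,2,0,30,0,0,2,0,30,0,0,2,0,30,0,0,0,0,30]'
python3 - <<'E'
from h import *
import cv2
s=r.sense();print(s['joint_positions'])
im=r.snapshot("wrist")[:,:,::-1];cv2.imwrite("pics/w2.png",im)
E
```

```text
t: 4.15
position: [0.5924, 0.2275, 0.0557]
ee_rot: [3.141, -0.0, 1.711]
contact_force: [-1.3, -0.0, 4.7]
width: 0.391
grasp_force: 58.9
t: 5.15
position: [0.5929, 0.2276, 0.1723]
ee_rot: [3.139, -0.001, 1.711]
contact_force: [-0.7, -0.2, -0.9]
width: 0.392
grasp_force: 59.5
[-0.51011185  0.90975244  0.21102045  1.35275552 -0.2129559   0.89843446
 -0.10597358]
```

View pics/w2.png

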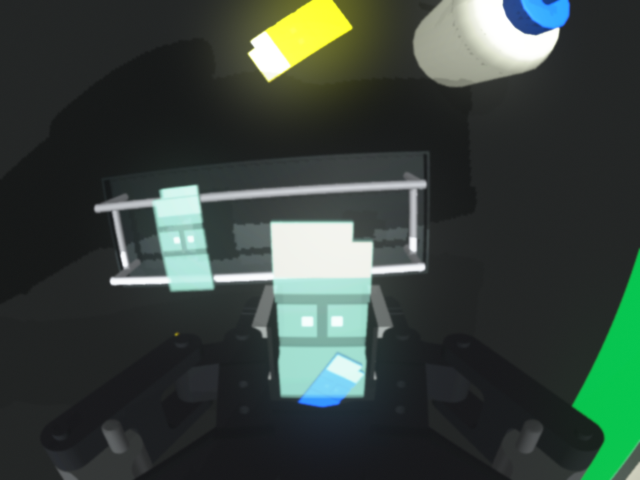

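The chamber is held at mid-length, level and label up, with the frosted end clear of the fingers. I'll carry it over to the scanner at height.

```bash
python3 -m creep '[0.5,-3.6,2,0.14,30,0.5,-3.6,2,0.14,30,0.5,-3.6,2,0.14,30,0.5,-3.6,2,0.14,30,0.5,-3.6,0,0.14,30,0.5,-3.6,0,0.14,30,0.5,-3.6,0,0.14,30,0.5,-3.6,0,0.14,30,0.5,-3.6,0,0.14,30,0.5,-3.6,0,0.14,30,0.5,-3.6,0,0.14,30,0.2,-3.6,0,0.14,30]'
python3 -m creep '[0,0,0,0,30,0,0,0,0,30]'
python3 - <<'E'
from h import *
import cv2
print(r.sense()['joint_positions'])
cv2.imwrite("pics/s3.png",r.snapshot("side")[:,:,::-1])
E
```

```text
t: 6.7
position: [0.6492, -0.2057, 0.2496]
ee_rot: [3.141, -0.001, -2.888]
contact_force: [-0.5, 0.4, 0.1]
width: 0.392
grasp_force: 59.6
t: 6.95
position: [0.6492, -0.2038, 0.2498]
ee_rot: [3.141, -0.0, -2.893]
contact_force: [-0.2, 1.0, -0.4]
width: 0.39
grasp_force: 59.6
[ 0.3699714   0.90999338 -0.30989868  1.02369076  0.25647131  1.24276124
  1.91077381]
```

View pics/s3.png

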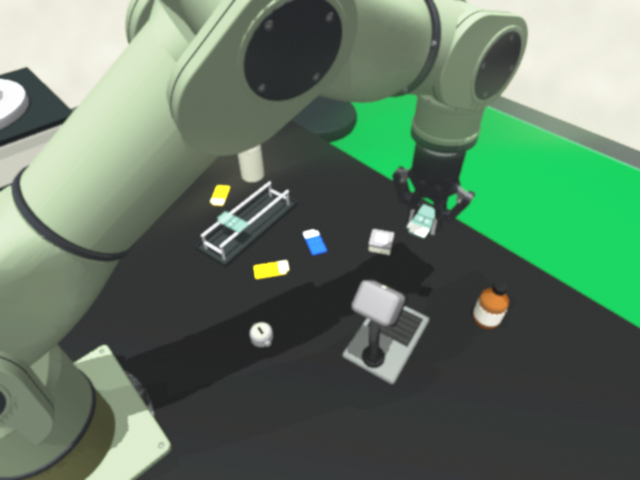

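The side view shows the held chamber at about (423,220) with its frosted end towards the scanner. The forearm is well above the scanner head at (379,302). Now I'll descend just in front.

```bash
python3 -m creep '[0,0,-2,0.01,30,0,0,-2,0,30,0,0,-2,0,30,0,0,-2,0,30,0,0,-2,0,30,0,0,-2,0,30,0,0,-1.7,0,30,0,0,-1,0,30,0,0,0,0,30,0,0,0,0,30]'
python3 - <<'E'
from h import *
import cv2
cv2.imwrite("pics/w4.png",r.snapshot("wrist")[:,:,::-1])
E
```

```text
t: 8.25
position: [0.6496, -0.2045, 0.1039]
ee_rot: [-3.141, 0.001, -2.882]
contact_force: [0.8, -1.3, -0.0]
width: 0.393
grasp_force: 59.7
```

View pics/w4.png

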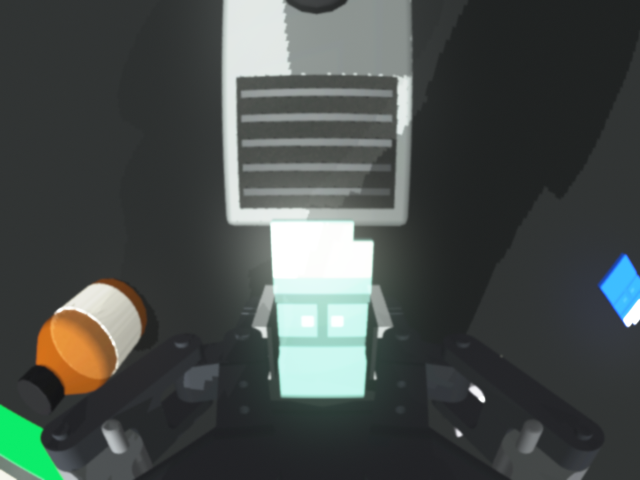

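The wrist view shows the pad spanning about (237..397, 76..209) and the held label centred near (322,250). I'll work out the final shift.

```bash
python3 - <<'E'
from h import *
c=r.calibration("wrist");print("cam",-np.array(c['R']).T@np.array(c['t']))
P=np.mean([ray("wrist",u,v,.014) for u,v in((236,76),(395,76),(238,209),(398,209))],0)
a,b=ray("wrist",271,222,.1015),ray("wrist",353,222,.1015)
bl,br=ray("wrist",279,397,.1015),ray("wrist",366,397,.1015)
rr=ray("wrist",373,241,.1015)
d=a-bl;e=d/np.linalg.norm(d);yaw=np.arctan2(e[1],e[0])%6.283
ctr=(bl+br)/2+d/2;L=ctr+.028*e
print("pad",P,"len",np.linalg.norm(d),"yaw",yaw,"ctr",ctr,"label",L,"shift cm",(P-L)*100)
E
```

```text
cam [ 0.57947969 -0.22291837  0.22258606]
pad [ 0.58885824 -0.22396265  0.014     ] len 0.07667275439587948 yaw 3.3872152109501954 ctr [ 0.6473062  -0.20439601  0.1015    ] label [ 0.62014785 -0.21120953  0.1015    ] shift cm [-3.12896107 -1.2753118  -8.75      ]
```

```bash
python3 -m creep '[-0.5,-0.2,0,0,30,-0.5,-0.2,0,0,30,-0.5,-0.2,0,0,30,-0.5,-0.2,0,0,30,-0.4,-0.2,0,0,30,-0.3,-0.1,0,0,30,0,0,0,0,30,0,0,0,0,30,0,0,0,0,30,0,0,0,0,30]'
python3 - <<'E'
from h import *
import cv2
im=r.snapshot("side")[:,:,::-1]
cv2.imwrite("pics/s5.png",cv2.resize(im[130:400,260:560],None,fx=2,fy=2));print(r.sense()['contact_force'])
E
```

```text
t: 9.55
position: [0.6224, -0.2155, 0.1033]
ee_rot: [-3.142, 0.0, -2.882]
contact_force: [-0.9, -0.2, -0.4]
width: 0.386
grasp_force: 59.7
[ 0.49640813  0.25974666 -0.71336896]
```

View pics/s5.png

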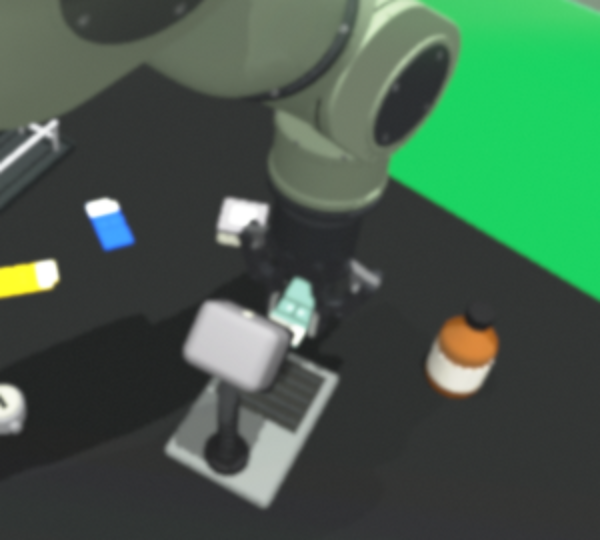

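The crop shows the chamber held at about (293,312), with its frosted end under the scanner head and over the pad. Nothing touches the scanner and the force reading is near zero. The label is about 4 mm from the reading point, so I'm handing in.

```bash
python3 -c "
from rig import r
print(r.hand_in())"
```

```text
the job is handed in; nothing more can be done
None
```

I handed the job in with the dry, label-up chamber held level, its frosted end to the stem and its label about 10 cm over the pad, roughly 4 mm from the reading point by my estimate; nothing was seen to touch the scanner, I never reached for the face-down chamber or the loose items, and no verdict was returned.

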